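# Scoop furniture feet into a carrier tub and put its lid on

## Robot

A 7-joint arm with a two-finger parallel gripper is mounted at the origin on the work surface. World frame = base frame: x ahead of the robot, y to its left, z up, the work surface at z = 0. Lengths are in m, angles in degrees, forces in N, time in s.
With the tool pointing down it reaches from about 0.425 to 0.875 m from the base axis. Payload 4.7 kg.
Tool frame: the origin (TCP) lies between the finger pads; the fingertips stand 19 mm ahead of it and the grasp point (between the pads) is the TCP; x points along the fingers, z is the direction in which the jaws open and shut, and the axes are right-handed (so a half turn about x gives the same grasp; the last joint's range is limited). The gripper opens to 87 mm and grips with 3 to 60 N. Pads are 19 mm wide; open, the fingers measure 117 mm over their backs; the gripper's body (75 mm by 190 mm) begins 51 mm behind the grasp point.
Start: joints at [-66.973, 18.392, -4.016, 83.108, 1.295, 78.541, -3.26], TCP at [0.246, 0.602, 0.242] pointing down, gripper open.
Joint ranges: [-163.93, 163.93], [-17.29, 119.83], [-79.2, 71.16], [3.27, 140.29], [-89.18, 269.18], [5.43, 117.66], [-154.24, 154.24]. Speed limits (degrees/s): [147.25, 147.25, 180, 180, 180, 180, 180].

## Interface

Orientations are given as [roll, pitch, yaw] about the fixed x, y, z axes, in that order (R = Rz(yaw) Ry(pitch) Rx(roll)).
In Python, from cell import monitor, read_camera, camera_model, env, regions_of gives the robot as it stands. The module is installed in compiled form; this text tells all that it offers.
- The arm moves only by the tool step_arm, never from a script. Its argument "deltas" is a list of rows, each a list of 5 numbers: the gripper's target within -1 to 1 (fully open at 1, half-way at 0, shut at -1), then the shift along the tool's x, y, z in m, then the turn about the tool's x in degrees. A call has 1 to 12 rows; each row is the pose to reach, as a shift and turn from the pose commanded when the call began, along the tool's axes at that moment; what a row does not reach only later rows make up. A row lasts 1/8 s, in which the tool goes at most 62.5 mm and 10.7 degrees, less where a joint would pass 70% of its speed; a pose out of reach is approached as far as the arm can. A call with a gripper value outside its range is refused whole. The fingers move at their own pace and stop on an object; "newtons" is the grip in N (left out, the last holds). Time passes only in rows, so rows that repeat a pose let the fingers close. It gives the time, the measured TCP pose, the force and the opening at its end, in the units of the state.
- monitor.get_obs(): the state, without advancing time (a new reading comes with each control period).
- read_camera(name): name is "side" or "top" or "wrist"; returns (picture, depth): 400x640x3 uint8, red, green, blue; 400x640 float32, m along the optical axis (not along the pixel's ray), 0 where there is no reading.
- camera_model(name): a dict with "fx", "fy", "cx", "cy" (pixels), "xyz" and "attitude" of the camera in the world. Camera axes: x right, y down, z forward; pixel columns grow to the right and rows downward; lengths in m; the calibration is good to about 2 mm. A picture is of the moment at which its call begins: read the wrist's pose just before it. camera_model takes no time and is no camera call; for the wrist camera it gives the pose at the moment of the call.
- env.sign_off(): hands the job in, once; it reports no verdict.
Trained networks look in the newest picture that a camera, given by its name, has taken for a name from the list of things; names that differ only in an ending like _2 or _b are one class to them, and where a whole thing is asked for, a point or a joint stands for the part that bears it (a point fixed in the world has none). Each returns a list of dicts, best first, with "p" (0 to 1); they miss things now and then, are a little off and sometimes report something else, mostly with a low value. They report only what shows in the picture. A call takes as long as a camera call. They do not tell look-alikes from the thing itself.
- regions_of(camera, thing): "pixels" (400x640 bool, what is visible of it) and "pixel" ([column, row] in pixels, amid what is visible of it).
The state is a dict: "time_s": time; "qpos": joint angles; "joint_velocities": joint speeds; "effort": joint torques, N m; "tool_pos": TCP position; "tool_rot": TCP orientation; "force": force on the tool from outside, world axes, zero at the start; "wrist_torque": the same for the moment, N m; "grip_width": finger opening in m.
Only numpy, scipy, OpenCV 4.12 (cv2) and the standard library are available. Lean on these libraries where they do the work, as an engineer would, in place of code of your own. Each camera call takes 0.05 s, during which the arm holds its last target. There are 200 camera calls.

## Task

Using the scoop, not the gripper's fingers, scoop wooden feet out of the picking bin and tip at least three of them into the round steel tub. Then lay the scoop back flat on its rubber mat, and after that slide the lid down over the tub's upright rod until it sits flat on the rim. Leave no foot lying anywhere but in the tub or the bin, and do not disturb the tape roll or the carton.

Things in the scene. Friction and masses are not known exactly. Their poses are not given: they have to be found in the camera images.
- scoop: hand scoop, 160 g. Flat aluminium bowl 90 mm long (x), 88 mm wide (y), floor 2 mm, front (+x) open; side walls 3 mm thick, 45 mm high, 20 mm from x = -2 to 15 mm, 9 mm on to 39 mm; back wall 48 mm high. Black handle 22 mm wide (y), 24 mm thick, rises backwards (-x) from the back wall at 20 degrees to x = -150 mm. Origin: centre of the bowl's underside, z up. Starts flat on the mat
- scoop_grip (a point): point inside the scoop's handle to grip across y, at (-82, 0, 50) mm in the scoop's frame; the handle is 22 mm wide there
- scoop_lip (a point): middle of the lower front edge of the scoop, at (45, 0, 0) mm in the scoop's frame
- mat: black rubber mat on which the scoop lies, 220 mm (x) by 120 mm (y), 4 mm thick, fixed. Origin at the centre of its underside; the scoop starts centred about 50 mm towards its +x end
- bin: blue plastic picking bin, fixed, outside 220 (x) by 114 mm (y), inside 210 by 104 mm, walls and floor 5 mm. Back wall (+x) 80 mm high; sides 80 mm, but 45 mm from x = -110 to -30 mm; front wall (-x, towards the robot) only 20 mm. Origin: centre of its underside; inner floor at z = 5 mm. The feet stand in its rear; the floor is free in front of x = -55 mm
- tub: round open steel tub, fixed, 160 mm outer diameter, 152 mm inside, 70 mm high, floor 5 mm, with an upright rod of 18 mm diameter at its centre whose tapered tip is 128 mm above the bench. Origin at the centre of its underside
- tub_mid (a point): middle of the tub's inside, on its axis, 35 mm above its underside; a foot counts as in the tub when its centre is within 70 mm of this point
- lid: steel lid of the tub, 300 g, loose on the bench: disc of 168 mm diameter, 6 mm thick, with an upright sleeve of 36 mm outer diameter at its centre, top at 46 mm, to grip it by; a hole of 24 mm diameter runs through disc and sleeve. Origin: centre of the disc's underside. Fully on, its origin is 70 mm above the tub's
- foot0: smooth varnished wooden furniture foot, one of seven alike: a squat bun 36 mm across and 28 mm high, rounded off towards both ends (flat ends 16 mm across), 20 g; starts standing in the bin. Origin at its centre, z along its turning axis
- foot1: smooth varnished wooden furniture foot, one of seven alike: a squat bun 36 mm across and 28 mm high, rounded off towards both ends (flat ends 16 mm across), 20 g; starts standing in the bin. Origin at its centre, z along its turning axis
- foot2: smooth varnished wooden furniture foot, one of seven alike: a squat bun 36 mm across and 28 mm high, rounded off towards both ends (flat ends 16 mm across), 20 g; starts standing in the bin. Origin at its centre, z along its turning axis
- foot3: smooth varnished wooden furniture foot, one of seven alike: a squat bun 36 mm across and 28 mm high, rounded off towards both ends (flat ends 16 mm across), 20 g; starts standing in the bin. Origin at its centre, z along its turning axis
- foot4: smooth varnished wooden furniture foot, one of seven alike: a squat bun 36 mm across and 28 mm high, rounded off towards both ends (flat ends 16 mm across), 20 g; starts standing in the bin. Origin at its centre, z along its turning axis
- foot5: smooth varnished wooden furniture foot, one of seven alike: a squat bun 36 mm across and 28 mm high, rounded off towards both ends (flat ends 16 mm across), 20 g; starts standing in the bin. Origin at its centre, z along its turning axis
- foot6: smooth varnished wooden furniture foot, one of seven alike: a squat bun 36 mm across and 28 mm high, rounded off towards both ends (flat ends 16 mm across), 20 g; starts standing in the bin. Origin at its centre, z along its turning axis
- tape: bystander: roll of packing tape lying flat, 100 mm across, 48 mm high, origin under its centre
- carton: bystander: closed cardboard carton 80 by 110 by 60 mm high, origin under its centre
Mind the look-alikes: they are no part of the job. What is shaped like the foot6 but red is not meant.

How it is judged (in metres and radians):
On the way, in this order (a step that is already met when the one before it is completed fails the run):
1. at least one foot is in the scoop's bowl, lifted clear above the bin (height (world z) of scoop above 0.09 m and (((x of foot0 in the frame of scoop between -0.045 and 0.05 m and y of foot0 in the frame of scoop between -0.043 and 0.043 m and z of foot0 in the frame of scoop between 0.005 and 0.06 m) and height (world z) of foot0 above 0.1 m) or ((x of foot1 in the frame of scoop between -0.045 and 0.05 m and y of foot1 in the frame of scoop between -0.043 and 0.043 m and z of foot1 in the frame of scoop between 0.005 and 0.06 m) and height (world z) of foot1 above 0.1 m) or ((x of foot2 in the frame of scoop between -0.045 and 0.05 m and y of foot2 in the frame of scoop between -0.043 and 0.043 m and z of foot2 in the frame of scoop between 0.005 and 0.06 m) and height (world z) of foot2 above 0.1 m) or ((x of foot3 in the frame of scoop between -0.045 and 0.05 m and y of foot3 in the frame of scoop between -0.043 and 0.043 m and z of foot3 in the frame of scoop between 0.005 and 0.06 m) and height (world z) of foot3 above 0.1 m) or ((x of foot4 in the frame of scoop between -0.045 and 0.05 m and y of foot4 in the frame of scoop between -0.043 and 0.043 m and z of foot4 in the frame of scoop between 0.005 and 0.06 m) and height (world z) of foot4 above 0.1 m) or ((x of foot5 in the frame of scoop between -0.045 and 0.05 m and y of foot5 in the frame of scoop between -0.043 and 0.043 m and z of foot5 in the frame of scoop between 0.005 and 0.06 m) and height (world z) of foot5 above 0.1 m) or ((x of foot6 in the frame of scoop between -0.045 and 0.05 m and y of foot6 in the frame of scoop between -0.043 and 0.043 m and z of foot6 in the frame of scoop between 0.005 and 0.06 m) and height (world z) of foot6 above 0.1 m))), for 0.2 s.
2. at least three feet are in the tub (distance between any of foot0, foot1, foot2, foot3, foot4 and tub_mid below 0.07 m and distance between any of foot0, foot1, foot2, foot3, foot5 and tub_mid below 0.07 m and distance between any of foot0, foot1, foot2, foot3, foot6 and tub_mid below 0.07 m and distance between any of foot0, foot1, foot2, foot4, foot5 and tub_mid below 0.07 m and distance between any of foot0, foot1, foot2, foot4, foot6 and tub_mid below 0.07 m and distance between any of foot0, foot1, foot2, foot5, foot6 and tub_mid below 0.07 m and distance between any of foot0, foot1, foot3, foot4, foot5 and tub_mid below 0.07 m and distance between any of foot0, foot1, foot3, foot4, foot6 and tub_mid below 0.07 m and distance between any of foot0, foot1, foot3, foot5, foot6 and tub_mid below 0.07 m and distance between any of foot0, foot1, foot4, foot5, foot6 and tub_mid below 0.07 m and distance between any of foot0, foot2, foot3, foot4, foot5 and tub_mid below 0.07 m and distance between any of foot0, foot2, foot3, foot4, foot6 and tub_mid below 0.07 m and distance between any of foot0, foot2, foot3, foot5, foot6 and tub_mid below 0.07 m and distance between any of foot0, foot2, foot4, foot5, foot6 and tub_mid below 0.07 m and distance between any of foot0, foot3, foot4, foot5, foot6 and tub_mid below 0.07 m and distance between any of foot1, foot2, foot3, foot4, foot5 and tub_mid below 0.07 m and distance between any of foot1, foot2, foot3, foot4, foot6 and tub_mid below 0.07 m and distance between any of foot1, foot2, foot3, foot5, foot6 and tub_mid below 0.07 m and distance between any of foot1, foot2, foot4, foot5, foot6 and tub_mid below 0.07 m and distance between any of foot1, foot3, foot4, foot5, foot6 and tub_mid below 0.07 m and distance between any of foot2, foot3, foot4, foot5, foot6 and tub_mid below 0.07 m), for 0.2 s.
3. the scoop lies flat on its mat, let go (x of scoop in the frame of mat between -0.115 and 0.115 m and y of scoop in the frame of mat between -0.065 and 0.065 m and z of scoop in the frame of mat between -0.002 and 0.01 m and angle between scoop's own z axis and vertical below 0.1 rad and linear speed of scoop below 0.02 m/s and contact force between the fingers and scoop below 0.1 N), for 0.2 s.
At the end, for the whole second after the job is handed in: At least 3 feet in the tub, every other foot in the bin; scoop flat (0.1 rad) on the mat, bowl centre over the mat; lid over the rod, flat (0.06 rad) on the rim (origin 66 to 74 mm above the tub's, within 7 mm of its axis); scoop and lid at rest and let go (all of step 2 and all of step 3 and (distance between foot0 and tub_mid below 0.07 m or (x of foot0 in the frame of bin between -0.108 and 0.108 m and y of foot0 in the frame of bin between -0.055 and 0.055 m and z of foot0 in the frame of bin below 0.08 m)) and (distance between foot1 and tub_mid below 0.07 m or (x of foot1 in the frame of bin between -0.108 and 0.108 m and y of foot1 in the frame of bin between -0.055 and 0.055 m and z of foot1 in the frame of bin below 0.08 m)) and (distance between foot2 and tub_mid below 0.07 m or (x of foot2 in the frame of bin between -0.108 and 0.108 m and y of foot2 in the frame of bin between -0.055 and 0.055 m and z of foot2 in the frame of bin below 0.08 m)) and (distance between foot3 and tub_mid below 0.07 m or (x of foot3 in the frame of bin between -0.108 and 0.108 m and y of foot3 in the frame of bin between -0.055 and 0.055 m and z of foot3 in the frame of bin below 0.08 m)) and (distance between foot4 and tub_mid below 0.07 m or (x of foot4 in the frame of bin between -0.108 and 0.108 m and y of foot4 in the frame of bin between -0.055 and 0.055 m and z of foot4 in the frame of bin below 0.08 m)) and (distance between foot5 and tub_mid below 0.07 m or (x of foot5 in the frame of bin between -0.108 and 0.108 m and y of foot5 in the frame of bin between -0.055 and 0.055 m and z of foot5 in the frame of bin below 0.08 m)) and (distance between foot6 and tub_mid below 0.07 m or (x of foot6 in the frame of bin between -0.108 and 0.108 m and y of foot6 in the frame of bin between -0.055 and 0.055 m and z of foot6 in the frame of bin below 0.08 m)) and horizontal distance between lid and tub below 0.007 m and z of lid in the frame of tub between 0.066 and 0.074 m and angle between lid's own z axis and vertical below 0.06 rad and linear speed of lid below 0.02 m/s); the robot touches nothing.
It fails at once if the fingers touch a foot (contact force between the fingers and foot0 above 0.5 N or contact force between the fingers and foot1 above 0.5 N or contact force between the fingers and foot2 above 0.5 N or contact force between the fingers and foot3 above 0.5 N or contact force between the fingers and foot4 above 0.5 N or contact force between the fingers and foot5 above 0.5 N or contact force between the fingers and foot6 above 0.5 N).
It fails at once if the tape roll or the carton is moved by more than 20 mm or tipped (distance of any of tape, carton from where it was at the start of the episode above 0.02 m or angle between any of tape, carton's own z axis and vertical above 0.2 rad).
It also fails if it takes over 72 s, if anything falls off the work surface, if the arm or the gripper's body presses on something with over 40 N, if the wrist force passes 120 N, or if a joint passes its speed limit or range.

## Working session

There is one attempt and no reset: what is moved stays moved. The work goes in short steps, Python scripts to look and compute and a tool call to move; the robot and the scene stay as the last step left them, time stands still between calls to the robot, and variables do not carry over. Pictures are saved under pics/ and viewed, about 8 in all and at most 12, crops included, and the job is handed in when it is done.

Besides the shell and the picture viewer there is one more tool, called after "Emit:" in YAML: its name, and indented under it one key for each argument. step_arm: Moves the arm, as the interface text tells. Its arguments: {"type":"object","properties":{"deltas":{"type":"array"},"newtons":{"type":"number"}},"required":["deltas"]}

```bash
mkdir -p pics; cat > h.py <<'E'
import numpy as np, cv2
from scipy.spatial.transform import Rotation as R
from cell import monitor, read_camera, camera_model, env, regions_of
def cloud(cam, depth):
    m=camera_model(cam); v,u=np.mgrid[0:400,0:640]
    P=np.stack([(u-m['cx'])/m['fx']*depth,(v-m['cy'])/m['fy']*depth,depth],-1)
    return P@rot(m).T+np.array(m['xyz'])
def rot(m): 
    a=np.array(m['attitude'],float)
    return a if a.shape==(3,3) else R.from_euler('xyz',a,degrees=True).as_matrix()
def save(n,im): cv2.imwrite('pics/'+n,cv2.cvtColor(im,cv2.COLOR_RGB2BGR))
E
python3 - <<'E'
from h import *
o=monitor.get_obs(); print({k:np.round(v,3).tolist() for k,v in o.items()})
ims=[]
for c in ['top','side']:
    print(c,camera_model(c))
    im,d=read_camera(c); P=cloud(c,d); np.save(c+'_P.npy',P); np.save(c+'_im.npy',im); save(c+'0.png',im)
    for t in ['scoop','mat','bin','tub','lid','foot0','tape','carton']:
        for r in regions_of(c,t)[:9]:
            m=r['pixels']&(d>0); q=P[m]
            if len(q): print(c,t,round(r['p'],2),np.round(r['pixel']),m.sum(),np.round(np.median(q,0),3),np.round(np.percentile(q,2,axis=0),3),np.round(np.percentile(q,98,axis=0),3))
print(camera_model('wrist'))
E
```

```text
{'time_s': 0.0, 'qpos': [-66.974, 18.437, -4.014, 83.173, 1.294, 78.541, -3.262], 'joint_velocities': [0.023, 0.093, -0.12, -0.1, 0.053, -0.041, 0.048], 'effort': [-0.0, -49.128, -0.404, -31.254, -0.064, 0.044, 0.0], 'tool_pos': [0.246, 0.601, 0.24], 'tool_rot': [-177.154, 89.894, -109.373], 'force': [0.802, -0.281, -0.516], 'wrist_torque': [0.029, 0.006, 0.05], 'grip_width': 0.087}
top {'fx': 507.08752616393076, 'fy': 507.08752616393076, 'cx': 326.49412427529467, 'cy': 200.25752089717815, 'xyz': array([0.41471393, 0.00757321, 1.29907135]), 'attitude': array([-1.72858194e+02, -1.08422171e-01, -9.01678546e+01])}
top scoop 0.74 [280. 175.] 1549 [0.637 0.118 0.008] [0.512 0.078 0.001] [0.695 0.163 0.086]
top scoop 0.43 [198. 226.] 3725 [0.517 0.334 0.007] [ 0.443  0.25  -0.   ] [0.592 0.404 0.083]
top mat 0.92 [290. 198.] 2244 [0.581 0.101 0.004] [ 0.506  0.058 -0.001] [0.72  0.174 0.009]
top bin 0.59 [365. 195.] 3073 [ 0.588 -0.094  0.007] [ 0.496 -0.153 -0.   ] [ 0.712 -0.028  0.083]
top bin 0.24 [456. 139.] 1017 [ 0.715 -0.308  0.043] [ 0.666 -0.353 -0.003] [ 0.768 -0.257  0.052]
top
[... 2489 characters left out ...]
0.54 [314. 247.] 180 [ 0.562 -0.105  0.029] [ 0.55  -0.142  0.004] [ 0.575 -0.061  0.074]
side foot0 0.46 [371. 230.] 203 [ 0.688 -0.079  0.028] [ 0.674 -0.087  0.015] [ 0.704 -0.062  0.034]
side foot0 0.45 [249. 221.] 191 [0.44  0.011 0.023] [0.424 0.002 0.006] [0.455 0.026 0.029]
side tape 0.94 [429. 342.] 3039 [ 0.712 -0.315  0.039] [ 0.666 -0.357  0.001] [ 0.758 -0.264  0.049]
side carton 0.55 [346. 139.] 1253 [0.719 0.247 0.055] [0.683 0.231 0.001] [0.762 0.344 0.062]
{'fx': 331.6271657632985, 'fy': 331.6271657632985, 'cx': 320.06442363015304, 'cy': 201.4561902677609, 'xyz': array([0.17912521, 0.62965222, 0.38402102]), 'attitude': array([1.64850558e+02, 4.47166220e-02, 6.78054682e+01])}
```

```bash
python3 - <<'E'
import cv2
a=cv2.imread('pics/top0.png')[80:300,150:520]
cv2.imwrite('pics/top0c.png',cv2.resize(a,None,fx=2.15,fy=2.15,interpolation=cv2.INTER_CUBIC))
E
```

```text
(no output)
```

View pics/top0c.png

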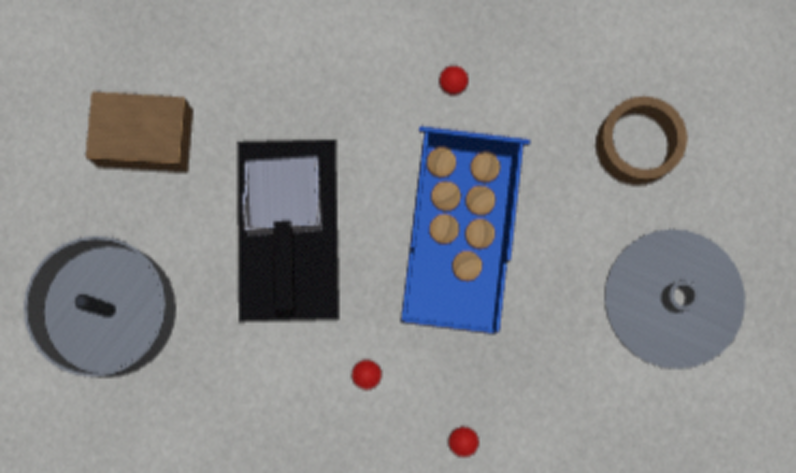

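```bash
python3 - <<'E'
from h import *
P=np.concatenate([np.load(c+'_P.npy').reshape(-1,3) for c in ('top','side')]); C=np.concatenate([np.load(c+'_im.npy').reshape(-1,3) for c in ('top','side')]).astype(int)
def box(lo,hi): return np.all((P>lo)&(P<hi),1)
def rect(n,m):
    print(n,m.sum(),[np.round(x,4) for x in cv2.minAreaRect(P[m][:,:2].astype(np.float32))])
blue=(C[:,2]>C[:,0]+50)
rect('bin',box([.45,-.2,.004],[.75,0,.1])&blue)
rect('bintop',box([.45,-.2,.07],[.75,0,.09])&blue)
rect('binside',box([.45,-.2,.035],[.75,0,.09])&blue)
dark=C.sum(1)<110
rect('mat',box([.47,.03,.001],[.75,.2,.009])&dark)
s=box([.47,.03,.012],[.75,.2,.12])
rect('scoopbowl',s&(C.sum(1)>250)); rect('handle',s&dark)
q=P[s&dark]; vx,vy,x0,y0=cv2.fitLine(q[:,:2].astype(np.float32),cv2.DIST_HUBER,0,.01,.01).ravel(); print('handle',np.degrees(np.arctan2(vy,vx)),x0,y0)
for a in np.arange(.49,.66,.02):
    k=q[abs(q[:,0]-a)<.01]
    if len(k): print(round(a,2),len(k),np.round(np.percentile(k,[2,50,98],axis=0)[:,1:],3).tolist())
def circ(n,m): 
    k=P[m][:,:2].astype(np.float32); print(n,m.sum(),cv2.minEnclosingCircle(k), np.round((k.min(0)+k.max(0))/2,4))
circ('tubrim',box([.4,.2,.06],[.65,.45,.08])); circ('rod',box([.48,.29,.09],[.56,.37,.14]))
circ('lid',box([.4,-.46,.003],[.65,-.24,.01])); circ('sleeve',box([.45,-.4,.035],[.6,-.29,.06]))
tan=(C[:,0]>C[:,2]+40)
k=P[box([.5,-.16,.0305],[.7,-.02,.05])&tan]
_,_,st,ce=cv2.connectedComponentsWithStats(cv2.dilate(np.histogram2d(k[:,0],k[:,1],bins=[100,70],range=[[.5,.7],[-.16,-.02]])[0].astype(np.uint8),np.ones((3,3))))
for a,b in zip(st,ce): print(a[4],np.round([.5+b[1]*.002,-.16+b[0]*.002],3))
E
```

```text
bin 3731 [array([ 0.6036, -0.09  ]), array([0.1273, 0.221 ]), np.float64(82.6985)]
bintop 798 [array([ 0.6438, -0.0956]), array([0.1273, 0.1406]), np.float64(83.1283)]
binside 1162 [array([ 0.6044, -0.0905]), array([0.1273, 0.2196]), np.float64(82.9074)]
mat 3305 [array([0.6136, 0.1148]), array([0.2173, 0.1202]), np.float64(1.1902)]
scoopbowl 174 [array([0.5975, 0.116 ]), array([0.1883, 0.0907]), np.float64(4.2664)]
handle 938 [array([0.6124, 0.1183]), array([0.2142, 0.057 ]), np.float64(13.889)]
handle 3.1506789 0.5544926 0.10760379
0.51 129 [[0.099, 0.068], [0.107, 0.085], [0.121, 0.089]]
0.53 172 [[0.1, 0.061], [0.105, 0.079], [0.122, 0.086]]
0.55 189 [[0.101, 0.052], [0.106, 0.072], [0.125, 0.079]]
0.57 170 [[0.102, 0.045], [0.108, 0.065], [0.126, 0.073]]
0.59 178 [[0.104, 0.038], [0.109, 0.058], [0.127, 0.065]]
0.61 99 [[0.105, 0.033], [0.113, 0.053], [0.127, 0.06]]
tubrim 966 ((0.5164943933486938, 0.32601505517959595), 0.08227516710758209) [0.5161 0.3259]
rod 160 ((0.5171218514442444, 0.32576099038124084), 0.010096178390085697) [0.5165 0.3258]
lid 8723 ((0.5252413749694824, -0.3462234437465668), 0.16172970831394196) [ 0.5252 -0.35  ]
sleeve 504 ((0.528611958026886, -0.34634941816329956), 0.018906043842434883) [ 0.5286 -0.3466]
5692 [ 0.591 -0.09 ]
198 [ 0.564 -0.1  ]
167 [ 0.602 -0.115]
192 [ 0.61  -0.072]
184 [ 0.643 -0.115]
193 [ 0.648 -0.076]
203 [ 0.682 -0.122]
171 [ 0.688 -0.071]
```

Emit:
step_arm:
  deltas:
    - [1,0,0,0,0]
    - [1,0,0,0.05,0]

```text
time_s: 1.15
tool_pos: [0.264, 0.6461, 0.2417]
tool_rot: [-172.6, 89.9, -104.8]
force: [0.5, 2.4, 0.8]
grip_width: 0.0871
```

```bash
cat >> h.py <<'E'
def go(*targets):
    "targets: (x,y,z,angle of tool z in world deg); prints tool deltas from the current pose"
    o=monitor.get_obs(); M=R.from_euler('xyz',o['tool_rot'],degrees=True).as_matrix(); p=np.array(o['tool_pos'])
    a=np.degrees(np.arctan2(M[1,2],M[0,2])); print('t',o['time_s'],'p',np.round(p,4),'ang',round(a,2),'w',o['grip_width'],'F',np.round(o['force'],1))
    for t in targets: print(t,'->',np.round(M.T@(np.array(t[:3])-p),4),'turn',round((a-t[3]+180)%360-180,2))
E
python3 -c "
from h import *
go((.545,.112,.15,93),(.545,.112,.067,93))"
```

```text
t 1.15 p [0.264  0.6461 0.2417] ang 67.79 w 0.08711875403015422 F [0.5 2.4 0.8]
(0.545, 0.112, 0.15, 93) -> [ 0.0928 -0.462  -0.388 ] turn -25.21
(0.545, 0.112, 0.067, 93) -> [ 0.1758 -0.462  -0.3878] turn -25.21
```

Emit:
step_arm:
  deltas:
    - [1,0,-0.06,-0.05,-6]
    - [1,0,-0.11,-0.09,-12]
    - [1,0.02,-0.16,-0.135,-19]
    - [1,0.04,-0.21,-0.175,-25.2]
    - [1,0.06,-0.26,-0.22,-25.2]
    - [1,0.093,-0.31,-0.26,-25.2]
    - [1,0.093,-0.36,-0.3,-25.2]
    - [1,0.093,-0.41,-0.345,-25.2]
    - [1,0.093,-0.462,-0.388,-25.2]
    - [1,0.093,-0.462,-0.388,-25.2]
    - [1,0.093,-0.462,-0.388,-25.2]
    - [1,0.093,-0.462,-0.388,-25.2]

```text
time_s: 2.65
tool_pos: [0.5455, 0.1147, 0.1485]
tool_rot: [15.6, 90.0, 108.6]
force: [0.0, 0.2, 0.5]
grip_width: 0.0872
```

```bash
python3 - <<'E'
from h import *
go((.545,.112,.067,93))
im,d=read_camera('wrist'); P=cloud('wrist',d); save('w1.png',im)
for r in regions_of('wrist','scoop')[:1]:
    k=r['pixels']&(d>0); q=P[k]; c=im[k]
    q=q[(c.astype(int).sum(1)<150)&(q[:,2]>.03)]
    for a in np.arange(.5,.62,.01):
        j=q[abs(q[:,0]-a)<.005]
        if len(j): 
            t=j[j[:,2]>np.percentile(j[:,2],90)-.004]
            print(round(a,3),len(j),np.round([t[:,1].min(),t[:,1].max(),t[:,1].mean(),t[:,2].mean()],4))
E
```

```text
t 2.65 p [0.5455 0.1147 0.1485] ang 92.97 w 0.08720415100411247 F [0.  0.2 0.5]
(0.545, 0.112, 0.067, 93) -> [ 0.0815  0.0006 -0.0028] turn -0.03
0.5 3 [0.1214 0.1227 0.1221 0.0775]
0.51 52 [0.1034 0.1243 0.117  0.0985]
0.52 137 [0.1034 0.1248 0.1161 0.0838]
0.53 272 [0.1042 0.1256 0.1155 0.0808]
0.54 336 [0.1044 0.1263 0.1155 0.0771]
0.55 306 [0.1054 0.127  0.1165 0.0734]
0.56 303 [0.1064 0.1272 0.117  0.0698]
0.57 268 [0.1066 0.128  0.1177 0.0662]
0.58 185 [0.1077 0.1288 0.1184 0.0627]
```

Emit:
step_arm:
  deltas:
    - [1,0.04,0,0.001,0]
    - [1,0.0845,0,0.001,0]
    - [1,0.0845,0,0.001,0]
    - [-1,0.0845,0,0.001,0]
    - [-1,0.0845,0,0.001,0]
    - [-1,0.0845,0,0.001,0]
    - [-1,0.0845,0,0.001,0]
    - [-1,0.0845,0,0.001,0]
    - [-1,0.0845,0,0.001,0]
  newtons: 6

```text
time_s: 3.88
tool_pos: [0.5457, 0.1151, 0.0641]
tool_rot: [-45.7, 90.0, 47.2]
force: [1.0, 0.2, -1.1]
grip_width: 0.0351
```

Emit:
step_arm:
  deltas:
    - [-1,-0.012,-0.005,0,0]
    - [-1,-0.025,-0.012,0,0]
    - [-1,-0.037,-0.021,0,0]
    - [-1,-0.049,-0.03,0,0]
    - [-1,-0.049,-0.03,0,0]

```text
time_s: 4.5
tool_pos: [0.5775, 0.1168, 0.1146]
tool_rot: [-81.5, 89.8, 11.5]
force: [0.5, 0.3, -1.4]
grip_width: 0.0219
```

```bash
cat >> h.py <<'E'
def tilt(cam='side'):
    im,d=read_camera(cam); P=cloud(cam,d)
    return im,d,P
E
python3 - <<'E'
from h import *
go()
im,d=read_camera('side'); save('s1.png',im); 
cv2.imwrite('pics/s1c.png',cv2.resize(cv2.cvtColor(im[60:280,200:460],cv2.COLOR_RGB2BGR),None,fx=3,fy=2.7))
E
```

```text
t 4.5 p [0.5775 0.1168 0.1146] ang 92.96 w 0.021888247871719165 F [ 0.5  0.3 -1.4]
```

View pics/s1c.png

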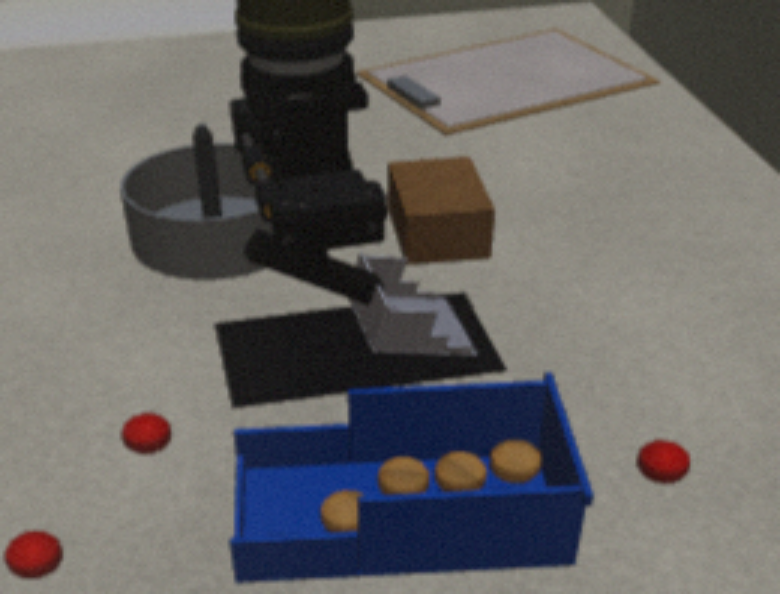

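Emit:
step_arm:
  deltas:
    - [-1,0,0,0,0]
    - [-1,0,0,0,0]
    - [-1,-0.05,0,0,0]
    - [-1,-0.1,0,0,0]
    - [-1,-0.13,0,0,0]
    - [-1,-0.13,0,0,0]
    - [-1,-0.13,0,0,0]
  newtons: 60

```text
time_s: 5.42
tool_pos: [0.5744, 0.1166, 0.2411]
tool_rot: [99.4, 89.8, -167.6]
force: [-0.4, 0.5, -2.2]
grip_width: 0.0211
```

```bash
cat >> h.py <<'E'
def scoop(show=True):
    """tilt (nose-down +), and lip/back points, from grey points of the bowl near the TCP"""
    o=monitor.get_obs(); p=np.array(o['tool_pos']); M=R.from_euler('xyz',o['tool_rot'],degrees=True).as_matrix()
    f=-M[:,1]; f[2]=0; f/=np.linalg.norm(f); l=np.array([-f[1],f[0],0])
    A=[]
    for c in ('top','side'):
        im,d=read_camera(c); P=cloud(c,d); C=im.astype(int); s=C.sum(-1)
        k=(d>0)&(s>200)&(C.max(-1)-C.min(-1)<45)
        q=P[k]-p; L=np.stack([q@f,q@l,q[:,2]],-1)
        L=L[(abs(L[:,1])<.05)&(L[:,0]>.02)&(L[:,0]<.18)&(L[:,2]>-.17)&(L[:,2]<.06)&(P[k][:,2]>.012)]
        A.append(L)
    L=np.concatenate(A); best=(0,)
    G=L[abs(L[:,1])<.038]
    for th in np.arange(-25,80,.5):
        t=np.radians(th); n=G[:,0]*np.sin(t)+G[:,2]*np.cos(t)
        h,e=np.histogram(n,np.arange(-.2,.1,.003)); i=h.argmax()
        if h[i]>best[0]: best=(h[i],th,e[i]+.0015)
    _,th,off=best; t=np.radians(th)
    u=L[:,0]*np.cos(t)-L[:,2]*np.sin(t); n=L[:,0]*np.sin(t)+L[:,2]*np.cos(t)
    fl=abs(n-off)<.004
    print('tilt',th,'N',best[0],'of',len(G),'floor normal offset',round(off,4),'along: lip',np.percentile(u[fl],99).round(4),'back',np.percentile(u[fl],1).round(4),'lat',np.percentile(L[:,1],[1,99]).round(3),'pts',[len(a) for a in A])
    ul=np.percentile(u[fl],99); lp=np.array([ul*np.cos(t)+off*np.sin(t),-ul*np.sin(t)+off*np.cos(t)]); print('lip rel TCP fwd,up',lp.round(4),'world',(p+f*lp[0]+[0,0,lp[1]]).round(4),'heading',np.degrees(np.arctan2(f[1],f[0])).round(1))
E
python3 - <<'E'
from h import *
go(); scoop()
E
```

```text
t 5.425 p [0.5744 0.1166 0.2411] ang 92.99 w 0.021105772362684287 F [-0.4  0.5 -2.2]
tilt 14.0 N 197 of 292 floor normal offset -0.0755 along: lip 0.1495 back 0.0584 lat [-0.047  0.042] pts [191, 489]
lip rel TCP fwd,up [ 0.1268 -0.1094] world [0.701  0.1232 0.1317] heading 3.0
```

Emit:
step_arm:
  deltas:
    - [-1,0.06,0,0,0]
    - [-1,0.12,0,0,0]
    - [-1,0.128,0.002,0,0]
    - [-1,0.14,0.012,0,0]
    - [-1,0.155,0.022,0,0]
    - [-1,0.165,0.024,0,0]
    - [-1,0.177,0.027,0,0]
    - [-1,0.177,0.027,0,0]
    - [-1,0.177,0.027,0,0]
  newtons: 4

```text
time_s: 6.65
tool_pos: [0.5492, 0.1155, 0.0663]
tool_rot: [-76.2, 89.9, 16.7]
force: [-0.1, 1.0, -0.1]
grip_width: 0.0223
```

```bash
python3 - <<'E'
from h import *
go(); scoop()
E
```

```text
t 6.65 p [0.5492 0.1155 0.0663] ang 92.99 w 0.022280588230878095 F [-0.1  1.  -0.1]
tilt -10.0 N 399 of 589 floor normal offset -0.0665 along: lip 0.1261 back 0.0623 lat [-0.046  0.043] pts [308, 577]
lip rel TCP fwd,up [ 0.1357 -0.0436] world [0.6847 0.1226 0.0227] heading 3.0
```

Emit:
step_arm:
  deltas:
    - [-1,0,0,0,0]
    - [-1,-0.012,-0.005,0,0]
    - [-1,-0.024,-0.012,0,0]
    - [-1,-0.036,-0.019,0,0]
    - [-1,-0.046,-0.027,0,0]
    - [-1,-0.046,-0.027,0,0]
  newtons: 8

```text
time_s: 7.5
tool_pos: [0.5771, 0.1168, 0.1133]
tool_rot: [-80.6, 89.8, 12.3]
force: [1.2, 0.3, -1.3]
grip_width: 0.0221
```

Emit:
step_arm:
  deltas:
    - [-1,0,0,0,0]
    - [-1,0,0,0,0]
    - [-1,-0.05,0,0,0]
    - [-1,-0.1,0,0,0]
    - [-1,-0.1,0,0,0]
    - [-1,-0.1,0,0,0]
  newtons: 60

```text
time_s: 8.25
tool_pos: [0.5745, 0.1166, 0.2108]
tool_rot: [96.3, 89.9, -170.7]
force: [-0.5, -0.3, -1.9]
grip_width: 0.0214
```

```bash
python3 - <<'E'
from h import *
go(); scoop()
E
```

```text
t 8.25 p [0.5745 0.1166 0.2108] ang 92.99 w 0.021412971483597918 F [-0.5 -0.3 -1.9]
tilt 19.5 N 114 of 198 floor normal offset -0.0695 along: lip 0.1321 back 0.0484 lat [-0.047  0.042] pts [70, 519]
lip rel TCP fwd,up [ 0.1013 -0.1096] world [0.6757 0.1219 0.1012] heading 3.0
```

```bash
python3 - <<'E'
from h import *
im,d=read_camera('side'); P=cloud('side',d)
cv2.imwrite('pics/s2c.png',cv2.resize(cv2.cvtColor(im[60:200,240:420],cv2.COLOR_RGB2BGR),None,fx=4,fy=4))
m=camera_model('side'); 
for n,w in [('tcp',[.5745,.1166,.2108]),('tip',[.5745,.1166,.192])]:
    c=rot(m).T@(np.array(w)-m['xyz']); print(n,((m['fx']*c[0]/c[2]+m['cx']-240)*4).round(),((m['fy']*c[1]/c[2]+m['cy']-60)*4).round())
s=im.astype(int).sum(-1)
q=P[(P[...,2]>.1)&(abs(P[...,1]-.11)<.06)&(P[...,0]>.45)&(P[...,0]<.56)&(P[...,2]<.3)]
for a in np.arange(.48,.56,.01):
    j=q[abs(q[:,0]-a)<.005]
    if len(j): print(round(a,2),len(j),np.percentile(j[:,2],[2,50,98]).round(3),np.median(j[:,1]).round(3))
E
```

```text
tcp 234.0 210.0
tip 236.0 242.0
0.51 10 [0.223 0.227 0.229] 0.111
0.52 61 [0.217 0.23  0.239] 0.104
0.53 80 [0.209 0.228 0.24 ] 0.103
0.54 222 [0.203 0.273 0.285] 0.104
0.55 142 [0.193 0.272 0.299] 0.106
0.56 32 [0.187 0.205 0.217] 0.105
```

View pics/s2c.png

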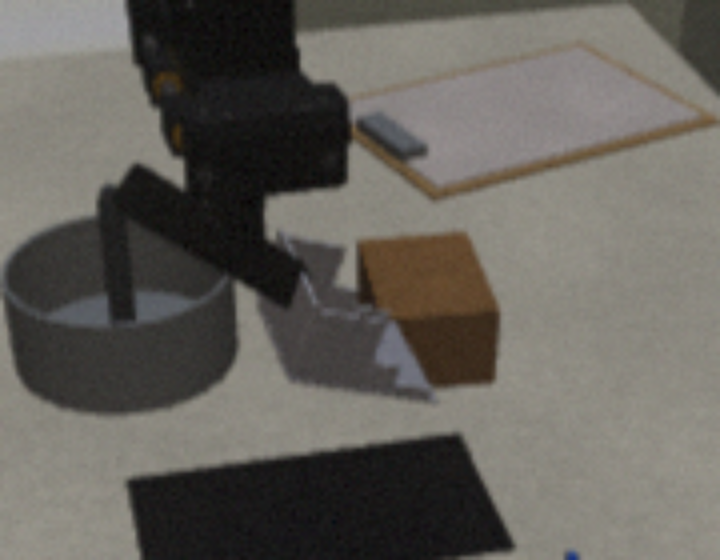

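Emit:
step_arm:
  deltas:
    - [-1,0.05,0,0,0]
    - [-1,0.095,0,0,0]
    - [-1,0.105,0.01,0,0]
    - [-1,0.118,0.02,0,0]
    - [-1,0.13,0.03,0,0]
    - [-1,0.13,0.03,0,0]
    - [0,0.13,0.03,0,0]
    - [0,0.13,0.03,0,0]
    - [0,0.13,0.03,0,0]
    - [0,0.06,0.03,0,0]
    - [0,0.06,0.03,0,0]
  newtons: 4

```text
time_s: 9.78
tool_pos: [0.5489, 0.1157, 0.1569]
tool_rot: [-75.9, 89.5, 17.1]
force: [-0.1, 0.5, -0.4]
grip_width: 0.0436
```

```bash
python3 - <<'E'
from h import *
go()
def band(P,im,d,c):
    C=im.astype(int); s=C.sum(-1)
    for n,k in (('dark',s<130),('grey',(s>200)&(C.max(-1)-C.min(-1)<45))):
        q=P[k&(d>0)]; q=q[(q[:,0]>.46)&(q[:,0]<.74)&(abs(q[:,1]-.115)<.055)&(q[:,2]>.014)&(q[:,2]<.1)]
        print(c,n,len(q))
        if n=='dark':
            for a in np.arange(.47,.62,.01):
                j=q[abs(q[:,0]-a)<.005]
                if len(j)>5: print(round(a,2),len(j),np.percentile(j[:,2],[5,95]).round(3),np.percentile(j[:,1],[5,95]).round(3))
        else: print(np.percentile(q,[1,99],axis=0).round(3))
for c in ('top','side'):
    im,d=read_camera(c); band(cloud(c,d),im,d,c)
save('s3.png',im)
E
```

```text
t 9.775 p [0.5489 0.1157 0.1569] ang 92.97 w 0.04364395230354729 F [-0.1  0.5 -0.4]
top dark 0
top grey 9
[[0.625 0.077 0.014]
 [0.657 0.078 0.029]]
side dark 555
0.47 20 [0.072 0.087] [0.1   0.111]
0.48 51 [0.068 0.088] [0.099 0.116]
0.49 51 [0.065 0.085] [0.1   0.115]
0.5 52 [0.062 0.081] [0.1   0.119]
0.51 56 [0.054 0.078] [0.101 0.116]
0.52 54 [0.052 0.074] [0.101 0.119]
0.53 52 [0.047 0.071] [0.102 0.118]
0.54 53 [0.045 0.067] [0.102 0.118]
0.55 51 [0.04  0.064] [0.103 0.12 ]
0.56 52 [0.035 0.06 ] [0.103 0.121]
0.57 55 [0.023 0.056] [0.099 0.121]
0.58 7 [0.05  0.054] [0.112 0.123]
side grey 197
[[0.469 0.072 0.014]
 [0.634 0.162 0.071]]
```

Emit:
step_arm:
  deltas:
    - [0,0,0.037,-0.002,0]
    - [0,0.05,0.037,-0.002,0]
    - [0,0.095,0.037,-0.002,0]
    - [0,0.095,0.037,-0.002,0]
    - [-1,0.095,0.037,-0.002,0]
    - [-1,0.095,0.037,-0.002,0]
    - [-1,0.095,0.037,-0.002,0]
    - [-1,0.095,0.037,-0.002,0]
    - [-1,0.055,0.037,-0.002,0]
    - [-1,-0.0,0.037,-0.002,0]
    - [-1,-0.04,0.037,-0.002,0]
    - [-1,-0.04,0.037,-0.002,0]
  newtons: 60

```text
time_s: 11.38
tool_pos: [0.5109, 0.1117, 0.1958]
tool_rot: [-72.4, 89.6, 20.5]
force: [1.1, 0.3, -1.6]
grip_width: 0.0212
```

```bash
python3 - <<'E'
from h import *
go(); scoop()
E
```

```text
t 11.375 p [0.5109 0.1117 0.1958] ang 92.98 w 0.02123949504760025 F [ 1.1  0.3 -1.6]
tilt 2.5 N 411 of 911 floor normal offset -0.0485 along: lip 0.1544 back 0.0673 lat [-0.045  0.044] pts [772, 672]
lip rel TCP fwd,up [ 0.1522 -0.0552] world [0.6628 0.1196 0.1406] heading 3.0
```

Emit:
step_arm:
  deltas:
    - [-1,0.04,0,0,0]
    - [-1,0.065,0,0,0]
    - [-1,0.065,0,0,0]

```text
time_s: 11.85
tool_pos: [0.5057, 0.1103, 0.1233]
tool_rot: [106.2, 89.5, -160.8]
force: [0.4, 0.3, -0.9]
grip_width: 0.021
```

Emit:
step_arm:
  deltas:
    - [-1,0,0,0,0]
    - [-1,0,0,0,0]
    - [-1,0,0,0,0]
  newtons: 10

```text
time_s: 12.22
tool_pos: [0.5094, 0.1114, 0.128]
tool_rot: [-71.9, 89.9, 21.1]
force: [0.3, 0.2, -1.3]
grip_width: 0.0218
```

```bash
python3 - <<'E'
from h import *
go(); scoop()
E
```

```text
t 12.225 p [0.5094 0.1114 0.128 ] ang 92.98 w 0.021835097967530952 F [ 0.3  0.2 -1.3]
tilt 13.5 N 376 of 611 floor normal offset -0.0515 along: lip 0.1531 back 0.0632 lat [-0.046  0.043] pts [445, 531]
lip rel TCP fwd,up [ 0.1369 -0.0858] world [0.6461 0.1185 0.0421] heading 3.0
```

Emit:
step_arm:
  deltas:
    - [-1,0,0,0,0]
    - [-1,0,0,0,0]
    - [-1,0,0,0,0]
    - [-1,0,0,0,0]
  newtons: 6

```text
time_s: 12.82
tool_pos: [0.5089, 0.1112, 0.1272]
tool_rot: [-48.1, 90.0, 44.9]
force: [-0.9, 0.0, 0.5]
grip_width: 0.022
```

```bash
python3 - <<'E'
from h import *
go(); scoop()
E
```

```text
t 12.825 p [0.5089 0.1112 0.1272] ang 92.98 w 0.02196504115007106 F [-0.9  0.   0.5]
tilt 31.5 N 94 of 278 floor normal offset -0.0485 along: lip 0.1457 back 0.0635 lat [-0.046  0.043] pts [114, 498]
lip rel TCP fwd,up [ 0.0989 -0.1175] world [0.6077 0.1164 0.0097] heading 3.0
```

Emit:
step_arm:
  deltas:
    - [-1,0,0,0,0]
    - [-1,0,0,0,0]
    - [-1,-0.05,0,0,0]
    - [-1,-0.1,0.01,-0.04,2]
    - [-1,-0.1,0.03,-0.08,4]
    - [-1,-0.1,0.06,-0.13,7]
    - [-1,-0.1,0.079,-0.177,10.1]
    - [-1,-0.1,0.079,-0.177,10.1]
    - [-1,-0.1,0.079,-0.177,10.1]
    - [-1,-0.1,0.079,-0.177,10.1]
  newtons: 60

```text
time_s: 14.18
tool_pos: [0.4395, -0.0683, 0.2269]
tool_rot: [110.8, 90.0, -166.2]
force: [-0.2, -0.2, -0.9]
grip_width: 0.0215
```

```bash
python3 - <<'E'
from h import *
go((.4393,-.0695,.135,82.9)); scoop()
im,d=read_camera('top'); P=cloud('top',d); C=im.astype(int)
b=P[(d>0)&(C[...,2]>C[...,0]+50)]; b=b[(abs(b[:,0]-.6)<.13)&(abs(b[:,1]+.09)<.09)&(b[:,2]>.0)]
X=np.array([.9923,-.1236]);Y=np.array([.1236,.9923]); q=b[:,:2]-[.604,-.09]; x=q@X;y=q@Y
k=b[:,2]>.035
for a in np.arange(-.1,.11,.04):
    j=k&(abs(x-a)<.02); print(round(a,2),j.sum(), np.percentile(y[j],[3,97]).round(4) if j.sum() else '')
print('ends',np.percentile(x,[.5,99.5]))
save('t4.png',im); cv2.imwrite('pics/t4c.png',cv2.resize(cv2.cvtColor(im[110:260,280:440],cv2.COLOR_RGB2BGR),None,fx=4,fy=4))
E
```

```text
t 14.175 p [ 0.4395 -0.0683  0.2269] ang 83.03 w 0.02151234998614177 F [-0.2 -0.2 -0.9]
(0.4393, -0.0695, 0.135, 82.9) -> [ 0.0919  0.0001 -0.0012] turn 0.13
tilt 29.0 N 675 of 966 floor normal offset -0.0545 along: lip 0.1519 back 0.0623 lat [-0.046  0.044] pts [335, 1741]
lip rel TCP fwd,up [ 0.1064 -0.1213] world [ 0.5452 -0.0812  0.1056] heading -7.0
-0.1 25 [0.0509 0.0574]
-0.06 57 [-0.0555  0.0573]
-0.02 82 [-0.056   0.0571]
0.02 85 [-0.0561  0.0568]
0.06 84 [-0.0563  0.0567]
0.1 269 [-0.0561  0.0569]
ends [-0.10629043  0.10919897]
```

View pics/t4c.png

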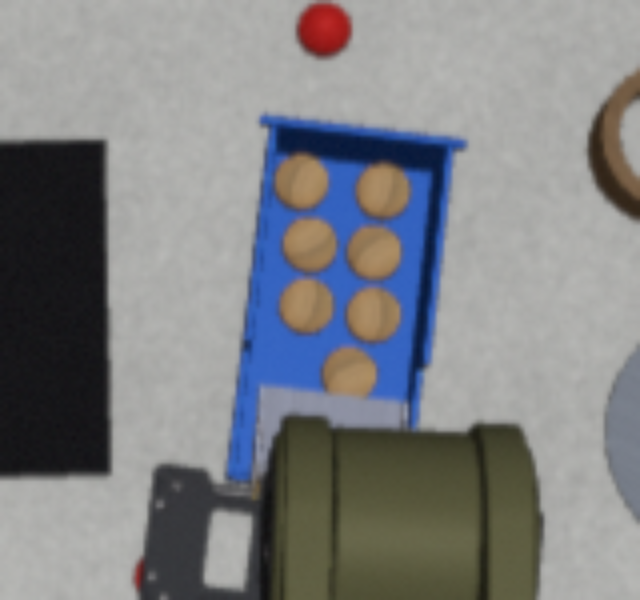

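Emit:
step_arm:
  deltas:
    - [-1,0.045,0.003,0,0]
    - [-1,0.085,0.003,0,0]
    - [-1,0.097,0.003,0,0]
    - [-1,0.097,0.003,0,0]

```text
time_s: 14.82
tool_pos: [0.4366, -0.0691, 0.1304]
tool_rot: [-154.3, 90.0, -71.4]
force: [0.2, -0.1, -1.9]
grip_width: 0.0214
```

Emit:
step_arm:
  deltas:
    - [-1,0,0,0,0]
    - [-1,0.012,-0.006,0,0]
    - [-1,0.023,-0.0115,0,0]
    - [-1,0.034,-0.0135,0,0]
    - [-1,0.044,-0.0152,0,0]
    - [-1,0.052,-0.016,0,0]
    - [-1,0.06,-0.0165,0,0]
    - [-1,0.067,-0.0165,0,0]
    - [-1,0.067,-0.0165,0,0]
  newtons: 20

```text
time_s: 15.95
tool_pos: [0.4523, -0.0714, 0.0625]
tool_rot: [108.8, 90.0, -168.3]
force: [-0.2, -0.0, -0.7]
grip_width: 0.0215
```

```bash
python3 - <<'E'
from h import *
go(); scoop()
im,d=read_camera('side')
cv2.imwrite('pics/s5c.png',cv2.resize(cv2.cvtColor(im[150:300,250:410],cv2.COLOR_RGB2BGR),None,fx=4,fy=4))
E
```

```text
t 15.95 p [ 0.4523 -0.0714  0.0625] ang 82.88 w 0.02154966040598561 F [-0.2 -0.  -0.7]
tilt 20.5 N 57 of 182 floor normal offset 0.0145 along: lip 0.1608 back 0.0615 lat [-0.045  0.044] pts [182, 491]
lip rel TCP fwd,up [ 0.1557 -0.0427] world [ 0.6068 -0.0907  0.0198] heading -7.1
```

View pics/s5c.png

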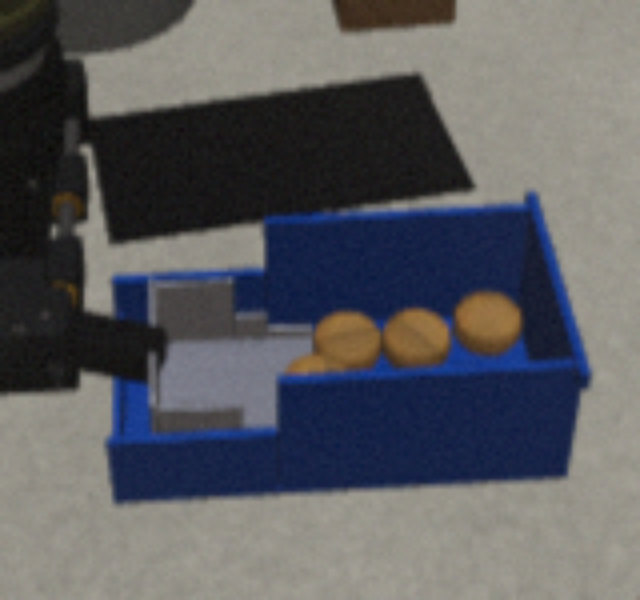

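Emit:
step_arm:
  deltas:
    - [-1,0,0,0,0]
    - [-1,0.001,-0.012,0,0]
    - [-1,0.001,-0.024,0,0]
    - [-1,0.001,-0.036,0,0]
    - [-1,0.001,-0.048,0,0]
    - [-1,0.001,-0.06,0,0]
    - [-1,0.001,-0.06,0,0]
  newtons: 60

```text
time_s: 16.98
tool_pos: [0.5134, -0.0791, 0.062]
tool_rot: [-110.8, 89.9, -28.0]
force: [0.9, 0.5, 0.3]
grip_width: 0.0212
```

```bash
python3 - <<'E'
from h import *
go()
im,d=read_camera('top'); im2,_=read_camera('side')
a=cv2.resize(im[110:220,320:420],None,fx=4,fy=4); b=cv2.resize(im2[180:290,280:400],None,fx=3.3,fy=4)
save('t6.png',np.hstack([a,b]))
E
```

```text
t 16.975 p [ 0.5134 -0.0791  0.062 ] ang 82.87 w 0.02124172453327471 F [0.9 0.5 0.3]
```

View pics/t6.png

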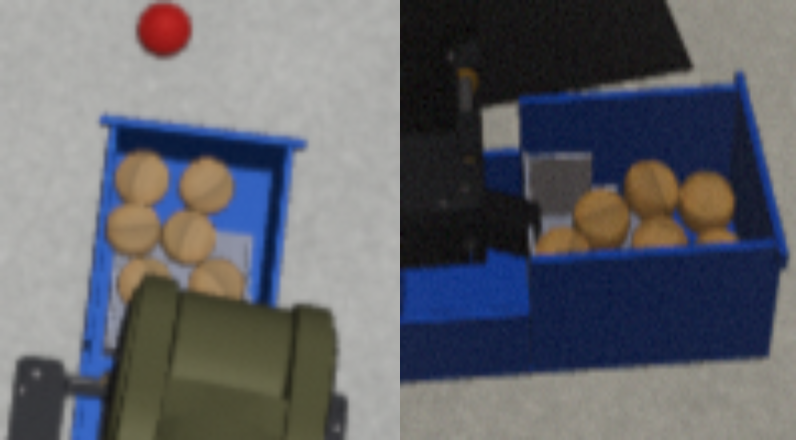

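Emit:
step_arm:
  deltas:
    - [-1,0,-0.008,0,0]
    - [-1,0,-0.016,0,0]
    - [-1,0,-0.016,0,0]

```text
time_s: 17.45
tool_pos: [0.5285, -0.0809, 0.0622]
tool_rot: [-95.7, 89.9, -12.8]
force: [-0.3, -1.1, -0.8]
grip_width: 0.0216
```

Emit:
step_arm:
  deltas:
    - [-1,0,0,0,0]
    - [-1,0.004,0.003,0,0]
    - [-1,0.008,0.006,0,0]
    - [-1,0.012,0.009,0,0]
    - [-1,0.012,0.009,0,0]
  newtons: 15

```text
time_s: 18.08
tool_pos: [0.5184, -0.0794, 0.0497]
tool_rot: [75.4, 89.9, 158.3]
force: [-0.9, 0.5, 2.2]
grip_width: 0.022
```

Emit:
step_arm:
  deltas:
    - [-1,0,0,0,0]
    - [-1,0,0,0,0]
    - [-1,-0.015,0.005,0,0]
    - [-1,-0.03,0.01,0,0]
    - [-1,-0.045,0.012,0,0]
    - [-1,-0.06,0.012,0,0]
    - [-1,-0.08,0.012,0,0]
    - [-1,-0.1,0.012,0,0]
    - [-1,-0.12,0.012,0,0]
    - [-1,-0.12,0.012,0,0]
  newtons: 60

```text
time_s: 19.32
tool_pos: [0.5085, -0.0783, 0.1722]
tool_rot: [-79.1, 89.7, 3.8]
force: [0.3, 0.0, -1.9]
grip_width: 0.0214
```

```bash
python3 - <<'E'
from h import *
go(); scoop()
im,d=read_camera('top'); im2,_=read_camera('side')
a=cv2.resize(im[100:220,320:420],None,fx=4,fy=4); b=cv2.resize(im2[130:280,260:400],None,fx=2.8,fy=3.2)
save('t7.png',np.hstack([a,b]))
E
```

```text
t 19.325 p [ 0.5085 -0.0783  0.1722] ang 82.88 w 0.021417355372765852 F [ 0.3  0.  -1.9]
tilt -7.0 N 256 of 539 floor normal offset -0.0515 along: lip 0.1522 back 0.0676 lat [-0.045  0.044] pts [369, 738]
lip rel TCP fwd,up [ 0.1574 -0.0326] world [ 0.6647 -0.0978  0.1397] heading -7.1
```

View pics/t7.png

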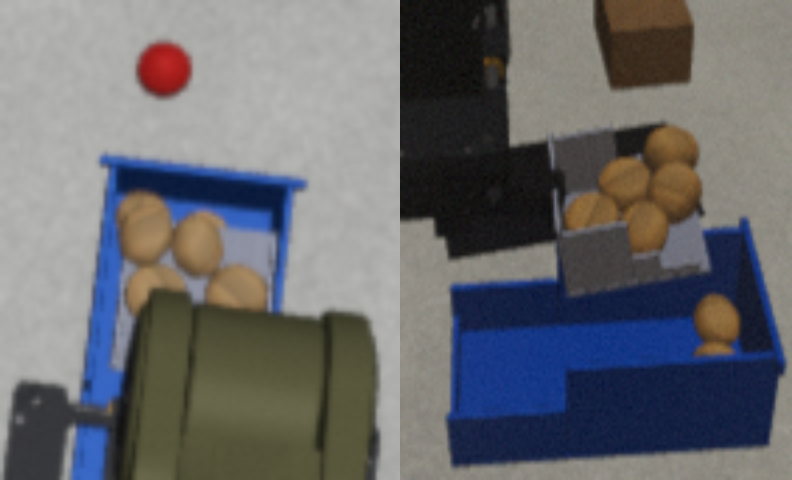

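Emit:
step_arm:
  deltas:
    - [-1,-0.01,0.003,0.006,0]
    - [-1,-0.02,0.009,0.018,0]
    - [-1,-0.03,0.018,0.035,0]
    - [-1,-0.04,0.029,0.058,0]
    - [-1,-0.05,0.042,0.084,0]
    - [-1,-0.055,0.056,0.112,0]
    - [-1,-0.06,0.07,0.14,0]
    - [-1,-0.06,0.085,0.169,0]
    - [-1,-0.06,0.1,0.198,0]
    - [-1,-0.06,0.113,0.224,0]
    - [-1,-0.06,0.122,0.243,0]
    - [-1,-0.06,0.127,0.253,0]

```text
time_s: 21.02
tool_pos: [0.4115, 0.1905, 0.2307]
tool_rot: [-39.3, 89.9, 43.7]
force: [-0.6, -0.3, -2.7]
grip_width: 0.0214
```

Emit:
step_arm:
  deltas:
    - [-1,0,0.003,0.006,0]
    - [-1,0,0.01,0.02,0]
    - [-1,0,0.02,0.04,0]
    - [-1,0,0.032,0.063,0]
    - [-1,0,0.045,0.09,0]
    - [-1,0,0.057,0.113,0]
    - [-1,0.005,0.067,0.133,0]
    - [-1,0.01,0.073,0.145,0]
    - [-1,0.02,0.075,0.149,0]
    - [-1,0.025,0.075,0.149,0]
    - [-1,0.025,0.075,0.149,0]

```text
time_s: 22.4
tool_pos: [0.3567, 0.3446, 0.2044]
tool_rot: [157.0, 89.9, -120.2]
force: [-0.5, -0.2, -1.7]
grip_width: 0.0212
```

```bash
python3 - <<'E'
from h import *
go((.358,.3455,.205,82.9)); scoop()
im,d=read_camera('top'); im2,_=read_camera('side')
save('t8.png',np.hstack([cv2.resize(im[110:270,130:270],None,fx=2.8,fy=3),cv2.resize(im2[60:200,190:400],None,fx=1.9,fy=3.43)]))
E
```

```text
t 22.4 p [0.3567 0.3446 0.2044] ang 82.79 w 0.021214648567565036 F [-0.5 -0.2 -1.7]
(0.358, 0.3455, 0.205, 82.9) -> [-0.0006 -0.0012  0.001 ] turn -0.11
tilt -9.0 N 279 of 857 floor normal offset -0.0545 along: lip 0.1514 back 0.0643 lat [-0.046  0.044] pts [1092, 422]
lip rel TCP fwd,up [ 0.1581 -0.0301] world [0.5136 0.3248 0.1743] heading -7.2
```

View pics/t8.png

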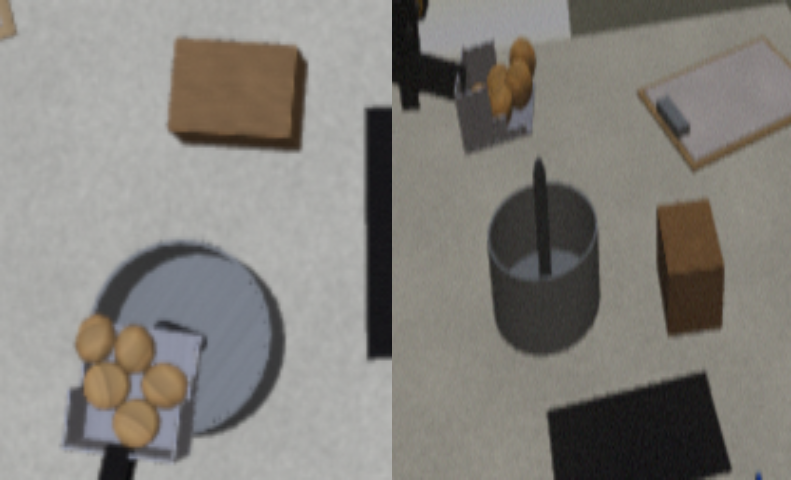

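Emit:
step_arm:
  deltas:
    - [-1,-0.003,-0.004,-0.005,0]
    - [-1,-0.005,-0.006,-0.009,0]
    - [-1,-0.005,-0.006,-0.009,0]

```text
time_s: 22.98
tool_pos: [0.3618, 0.3357, 0.2105]
tool_rot: [-50.2, 90.0, 32.7]
force: [-0.5, 0.8, -2.9]
grip_width: 0.0212
```

Emit:
step_arm:
  deltas:
    - [-1,0,0,0,0]
    - [-1,0,0,0,0]
    - [-1,0,0,0,0]
    - [-1,0,0,0,0]
  newtons: 8

```text
time_s: 23.48
tool_pos: [0.3612, 0.3364, 0.2104]
tool_rot: [-15.2, 90.0, 67.7]
force: [-1.4, -0.5, 2.0]
grip_width: 0.022
```

```bash
python3 - <<'E'
from h import *
go(); scoop()
E
```

```text
t 23.475 p [0.3612 0.3364 0.2104] ang 82.91 w 0.021971195490803723 F [-1.4 -0.5  2. ]
tilt 41.0 N 439 of 916 floor normal offset -0.0515 along: lip 0.1586 back 0.0788 lat [-0.047  0.044] pts [1039, 541]
lip rel TCP fwd,up [ 0.0859 -0.1429] world [0.4464 0.3258 0.0675] heading -7.1
```

```bash
python3 - <<'E'
from h import *
im,d=read_camera('top'); im2,_=read_camera('side')
save('t9.png',np.hstack([cv2.resize(im[110:270,130:270],None,fx=2.8,fy=3),cv2.resize(im2[60:200,190:400],None,fx=1.9,fy=3.43)]))
print([(np.round(r['pixel']),round(r['p'],2)) for r in regions_of('top','foot0')])
E
```

```text
[(array([179., 227.]), 0.63), (array([196., 236.]), 0.63), (array([359., 115.]), 0.63), (array([321., 254.]), 0.62), (array([372., 161.]), 0.6), (array([188., 239.]), 0.6), (array([211., 224.]), 0.56), (array([358., 155.]), 0.53), (array([363., 286.]), 0.53), (array([198., 244.]), 0.44), (array([464., 218.]), 0.39)]
```

View pics/t9.png

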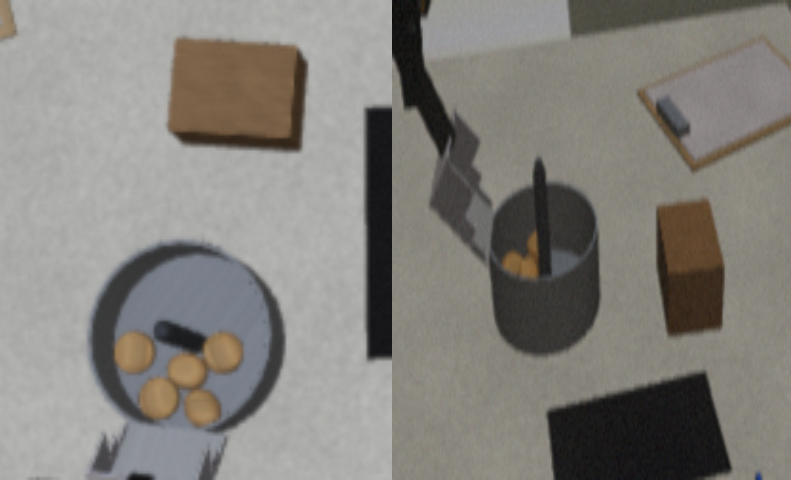

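Emit:
step_arm:
  deltas:
    - [-1,0,0,0,0]
    - [-1,0,0,0,0]
    - [-1,-0.04,0,0,0]
    - [-1,-0.09,0,0,0]
    - [-1,-0.09,-0.03,-0.02,-1]
    - [-1,-0.09,-0.08,-0.055,-3]
    - [-1,-0.09,-0.125,-0.087,-5]
    - [-1,-0.09,-0.17,-0.119,-7]
    - [-1,-0.09,-0.215,-0.15,-9]
    - [-1,-0.07,-0.25,-0.175,-10.1]
    - [-1,-0.03,-0.271,-0.189,-10.1]
    - [-1,0.02,-0.271,-0.189,-10.1]
  newtons: 60

```text
time_s: 25.22
tool_pos: [0.609, 0.1112, 0.1886]
tool_rot: [-134.8, 89.8, -42.1]
force: [0.2, 1.2, -1.8]
grip_width: 0.022
```

```bash
python3 - <<'E'
from h import *
go((.607,.1155,.15,93)); scoop()
E
```

```text
t 25.225 p [0.609  0.1112 0.1886] ang 92.7 w 0.021955717112586825 F [ 0.2  1.2 -1.8]
(0.607, 0.1155, 0.15, 93) -> [0.0386 0.0019 0.0045] turn -0.3
tilt -23.5 N 21 of 83 floor normal offset -0.0665 along: lip 0.0114 back -0.0028 lat [-0.046  0.044] pts [5, 280]
lip rel TCP fwd,up [ 0.037  -0.0564] world [0.6459 0.113  0.1322] heading 2.7
```

```bash
python3 - <<'E'
from h import *
go()
im2,d=read_camera('side')
cv2.imwrite('pics/s10.png',cv2.resize(cv2.cvtColor(im2[60:230,230:430],cv2.COLOR_RGB2BGR),None,fx=3.5,fy=3.5))
E
```

```text
t 25.325 p [0.6028 0.113  0.1827] ang 92.9 w 0.021647429953711498 F [-0.1  0.6 -1.5]
```

View pics/s10.png

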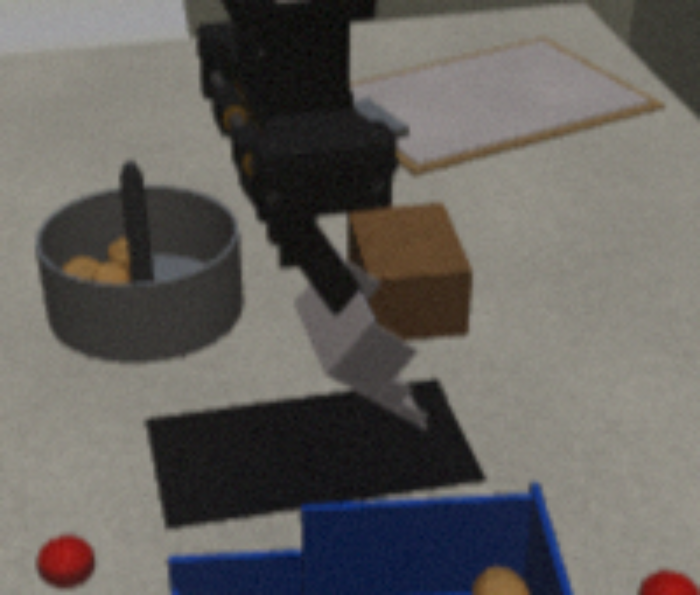

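Emit:
step_arm:
  deltas:
    - [-1,0.02,0,0,0]
    - [-1,0.04,0,0,0]
    - [-1,0.052,0.012,0,0]
    - [-1,0.063,0.026,0,0]
    - [-1,0.073,0.037,0,0]
    - [-1,0.083,0.046,0,0]
    - [-1,0.095,0.055,0,0]
    - [-1,0.106,0.063,0,0]
    - [-1,0.119,0.07,0,0]
    - [-1,0.13,0.075,0,0]
    - [-1,0.13,0.075,0,0]
  newtons: 12

```text
time_s: 26.75
tool_pos: [0.5307, 0.1109, 0.0589]
tool_rot: [99.4, 89.9, -167.6]
force: [-1.0, 0.6, -0.2]
grip_width: 0.0216
```

```bash
python3 - <<'E'
from h import *
go(); scoop()
E
```

```text
t 26.75 p [0.5307 0.1109 0.0589] ang 92.99 w 0.021639041166459747 F [-1.   0.6 -0.2]
tilt 0.0 N 49 of 74 floor normal offset -0.0455 along: lip 0.1508 back 0.0848 lat [-0.046  0.044] pts [134, 204]
lip rel TCP fwd,up [ 0.1508 -0.0455] world [0.6813 0.1188 0.0134] heading 3.0
```

Emit:
step_arm:
  deltas:
    - [0,0,0,0,0]
    - [0,0,0,0,0]
    - [0,0,0,0,0]
    - [0,-0.05,0,0,0]
    - [0,-0.11,0,0,0]
    - [1,-0.16,0,0,0]
    - [1,-0.16,0,0,0]

```text
time_s: 27.72
tool_pos: [0.5347, 0.1117, 0.2252]
tool_rot: [-74.4, 89.4, 18.6]
force: [0.1, 0.3, 0.1]
grip_width: 0.0563
```

```bash
python3 - <<'E'
from h import *
X=.5286;Y=-.3464
go((X,Y,.16,93),(X,Y,.16,60))
for c in ('top','side'):
    im,d=read_camera(c); P=cloud(c,d); C=im.astype(int); s=C.sum(-1)
    q=P[(d>0)&(s<130)]; q=q[(q[:,0]>.46)&(q[:,0]<.74)&(abs(q[:,1]-.115)<.03)&(q[:,2]>.02)&(q[:,2]<.1)]
    for a in np.arange(.47,.62,.03):
        j=q[abs(q[:,0]-a)<.005]
        if len(j)>5: print(c,round(a,2),len(j),np.percentile(j[:,2],[5,95]).round(3),np.percentile(j[:,1],[5,95]).round(3))
    q=P[(d>0)&(s>200)&(C.max(-1)-C.min(-1)<45)]; q=q[(q[:,0]>.56)&(q[:,0]<.71)&(abs(q[:,1]-.115)<.03)&(q[:,2]<.1)]
    A=np.c_[q[:,0],q[:,1],np.ones(len(q))]; k=q[:,2]<.014; 
    if k.sum()>20:
        print(c,'floor plane slope',np.linalg.lstsq(A[k],q[k,2],rcond=None)[0][:2].round(3),'z',np.median(q[k,2]).round(4),'x',np.percentile(q[k,0],[1,99]).round(3))
    k=P[(d>0)&(abs(P[...,0]-.53)<.05)&(abs(P[...,1]+.346)<.05)&(P[...,2]>.035)&(P[...,2]<.06)]; print(c,'sleeve',len(k),((k.min(0)+k.max(0))/2).round(4) if len(k) else '')
    if c=='side': save('s11.png',im)
E
```

```text
t 27.725 p [0.5347 0.1117 0.2252] ang 92.97 w 0.05626512136883144 F [0.1 0.3 0.1]
(0.5286, -0.3464, 0.16, 93) -> [ 0.0637  0.0305 -0.4573] turn -0.03
(0.5286, -0.3464, 0.16, 60) -> [ 0.0637  0.0305 -0.4573] turn 32.97
top floor plane slope [-0.011  0.025] z 0.0059 x [0.636 0.686]
top sleeve 112 [ 0.5278 -0.345   0.0438]
side 0.5 50 [0.07  0.088] [0.096 0.113]
side 0.53 51 [0.054 0.078] [0.098 0.115]
side 0.56 51 [0.043 0.066] [0.1   0.116]
side 0.59 56 [0.031 0.056] [0.09 0.12]
side floor plane slope [-0.012 -0.013] z 0.006 x [0.608 0.684]
side sleeve 386 [ 0.5285 -0.3476  0.0415]
```

Emit:
step_arm:
  deltas:
    - [1,0,0.004,-0.05,0]
    - [1,0,0.007,-0.105,0]
    - [1,0,0.01,-0.16,0]
    - [1,0,0.014,-0.215,0]
    - [1,0,0.018,-0.27,0]
    - [1,0,0.022,-0.325,0]
    - [1,0.02,0.026,-0.38,0]
    - [1,0.05,0.029,-0.43,0]
    - [1,0.08,0.0305,-0.4573,0]
    - [1,0.1,0.0305,-0.4573,0]
    - [1,0.1,0.0305,-0.4573,0]
    - [1,0.1,0.0305,-0.4573,0]

```text
time_s: 29.32
tool_pos: [0.5263, -0.3456, 0.1206]
tool_rot: [-59.8, 89.9, 33.3]
force: [0.5, 0.1, 0.7]
grip_width: 0.0871
```

```bash
python3 - <<'E'
from h import *
go((.5285,-.3464,.034,93))
im,d=read_camera('wrist'); P=cloud('wrist',d)
k=P[(d>0)&(abs(P[...,0]-.53)<.05)&(abs(P[...,1]+.346)<.05)&(P[...,2]>.03)&(P[...,2]<.06)]; print('sleeve',len(k),k.min(0).round(4),k.max(0).round(4),((k.min(0)+k.max(0))/2).round(4))
E
```

```text
t 29.325 p [ 0.5263 -0.3456  0.1206] ang 93.11 w 0.08710030722304321 F [0.5 0.1 0.7]
(0.5285, -0.3464, 0.034, 93) -> [ 0.0866 -0.0021 -0.001 ] turn 0.11
sleeve 1510 [ 0.51   -0.3638  0.03  ] [ 0.5453 -0.3289  0.0481] [ 0.5277 -0.3464  0.0391]
```

Down onto the sleeve (width 35 mm, centre about (0.528, -0.346)), close, lift.

Emit:
step_arm:
  deltas:
    - [1,0.04,-0.0018,-0.001,0]
    - [1,0.08,-0.0018,-0.001,0]
    - [1,0.0865,-0.0018,-0.001,0]
    - [1,0.0865,-0.0018,-0.001,0]
    - [-1,0.0865,-0.0018,-0.001,0]
    - [-1,0.0865,-0.0018,-0.001,0]
    - [-1,0.0865,-0.0018,-0.001,0]
    - [-1,0.0865,-0.0018,-0.001,0]
    - [-1,0.0865,-0.0018,-0.001,0]
    - [-1,0.0865,-0.0018,-0.001,0]
  newtons: 40

```text
time_s: 30.62
tool_pos: [0.527, -0.3478, 0.0335]
tool_rot: [19.2, 90.0, 112.2]
force: [-0.6, 0.3, 0.9]
grip_width: 0.0355
```

Emit:
step_arm:
  deltas:
    - [-1,0,0,0,0]
    - [-1,-0.03,0,0,0]
    - [-1,-0.08,0,0,0]
    - [-1,-0.13,0,0,0]
    - [-1,-0.17,0,0,0]
    - [-1,-0.17,0,0,0]
    - [-1,-0.17,0,0,0]

```text
time_s: 31.5
tool_pos: [0.5263, -0.3474, 0.2018]
tool_rot: [53.3, 89.8, 146.3]
force: [0.3, -0.1, -3.7]
grip_width: 0.0356
```

```bash
cat >> h.py <<'E'
def lid():
    o=monitor.get_obs(); p=np.array(o['tool_pos'])
    for c in ('side','top'):
        im,d=read_camera(c); P=cloud(c,d); C=im.astype(int)
        q=P[(d>0)&(C.max(-1)-C.min(-1)<50)&(C.sum(-1)>180)]-p; q=q[(np.hypot(q[:,0],q[:,1])<.1)&(q[:,2]<-.01)&(q[:,2]>-.05)]
        if len(q)<50: print(c,len(q)); continue
        A=np.c_[q[:,:2],np.ones(len(q))]; s,*_=np.linalg.lstsq(A,q[:,2],rcond=None)
        r=abs(q[:,2]-A@s)<.004; s,*_=np.linalg.lstsq(A[r],q[r,2],rcond=None); k=q[r]
        e=(np.percentile(k,.5,axis=0)+np.percentile(k,99.5,axis=0))/2
        h=cv2.minEnclosingCircle(k[:,:2].astype(np.float32))
        print(c,len(k),'slope',s[:2].round(3),'disc top rel',s[2].round(4),'centre rel (bbox)',e[:2].round(4),'circle',np.round(h[0],4),round(h[1],4))
E
python3 - <<'E'
from h import *
go(); lid()
E
```

```text
t 31.5 p [ 0.5263 -0.3474  0.2018] ang 92.98 w 0.03564351242678876 F [ 0.3 -0.1 -3.7]
side 6728 slope [-0.002  0.003] disc top rel -0.0277 centre rel (bbox) [ 0.0013 -0.007 ] circle [ 0.0013 -0.0003] 0.0842
top 1550 slope [-0.002  0.004] disc top rel -0.0282 centre rel (bbox) [0.0016 0.02  ] circle [0.0018 0.0018] 0.0842
```

Emit:
step_arm:
  deltas:
    - [-1,0,0,0.02,0]
    - [-1,0,-0.002,0.06,0]
    - [-1,0,-0.004,0.115,0]
    - [-1,0,-0.006,0.17,0]
    - [-1,0,-0.008,0.225,0]
    - [-1,0,-0.01,0.28,0]
    - [-1,0,-0.012,0.335,0]
    - [-1,0,-0.014,0.39,0]
    - [-1,0,-0.016,0.445,0]
    - [-1,0,-0.018,0.5,0]
    - [-1,0,-0.02,0.54,0]
    - [-1,0,-0.02,0.56,0]

```text
time_s: 33.1
tool_pos: [0.516, 0.2156, 0.2027]
tool_rot: [85.2, 89.9, 178.5]
force: [-0.2, -1.2, -2.6]
grip_width: 0.0355
```

Emit:
step_arm:
  deltas:
    - [-1,0,-0.002,0.04,0]
    - [-1,0,-0.003,0.08,0]
    - [-1,0,-0.004,0.105,0]
    - [-1,0,-0.004,0.1127,0]
    - [-1,0,-0.004,0.1127,0]
    - [-1,0,-0.004,0.1127,0]

```text
time_s: 33.85
tool_pos: [0.5168, 0.3227, 0.2036]
tool_rot: [-169.4, 89.9, -76.6]
force: [-0.8, -0.1, -2.7]
grip_width: 0.0357
```

```bash
python3 - <<'E'
from h import *
go((.515,.3255,.2,93)); lid()
im,d=read_camera('wrist'); P=cloud('wrist',d)
m=camera_model('wrist')
k=P[(d>0)&(abs(P[...,0]-.5165)<.13)&(abs(P[...,1]-.326)<.13)&(P[...,2]>.06)&(P[...,2]<.08)]; print('rim via wrist',len(k))
im,d=read_camera('side'); P=cloud('side',d); go()
k=P[(d>0)&(np.hypot(P[...,0]-.5165,P[...,1]-.326)<.1)&(P[...,2]>.066)&(P[...,2]<.078)][:,:2]
if len(k)>10: print('rim',len(k),cv2.minEnclosingCircle(k.astype(np.float32)))
k=P[(d>0)&(np.hypot(P[...,0]-.5165,P[...,1]-.326)<.02)&(P[...,2]>.08)&(P[...,2]<.13)]; print('rod',len(k),k.mean(0) if len(k) else '')
E
```

```text
t 33.85 p [0.5168 0.3227 0.2036] ang 92.83 w 0.035717711510608534 F [-0.8 -0.1 -2.7]
(0.515, 0.3255, 0.2, 93) -> [0.0036 0.0017 0.0028] turn -0.17
side 1292 slope [-0.001  0.002] disc top rel -0.0274 centre rel (bbox) [ 0.0019 -0.0051] circle [ 0.0028 -0.0013] 0.0856
top 1438 slope [ 0.001 -0.003] disc top rel -0.0274 centre rel (bbox) [ 0.0018 -0.0186] circle [ 0.002  -0.0005] 0.0839
rim via wrist 0
t 34.05 p [0.5164 0.3239 0.2037] ang 92.9 w 0.03574237808020857 F [ 0.5 -0.5 -2.5]
rim 274 ((0.515834391117096, 0.3264063894748688), 0.08144215494394302)
rod 114 [0.51611294 0.32117551 0.10482674]
```

Emit:
step_arm:
  deltas:
    - [-1,0,0.0015,0.0025,0]
    - [-1,0.03,0.0015,0.0025,0]
    - [-1,0.04,0.0015,0.0025,0]
    - [-1,0.048,0.0015,0.0025,0]
    - [-1,0.054,0.0015,0.0025,0]
    - [-1,0.06,0.0015,0.0025,0]
    - [-1,0.06,0.0015,0.0025,0]

```text
time_s: 34.92
tool_pos: [0.5143, 0.3273, 0.1433]
tool_rot: [122.9, 90.0, -144.1]
force: [-1.0, 0.3, -2.4]
grip_width: 0.0357
```

```bash
python3 - <<'E'
from h import *
go(); lid()
E
```

```text
t 34.925 p [0.5143 0.3273 0.1433] ang 92.98 w 0.035666861550271135 F [-1.   0.3 -2.4]
side 1244 slope [-0.001 -0.001] disc top rel -0.0274 centre rel (bbox) [ 0.0022 -0.0055] circle [ 0.0021 -0.0007] 0.0852
top 1266 slope [-0.001 -0.002] disc top rel -0.0272 centre rel (bbox) [ 0.0014 -0.018 ] circle [0.002  0.0006] 0.0842
```

Emit:
step_arm:
  deltas:
    - [-1,0.012,0,0,0]
    - [-1,0.022,0,0,0]
    - [-1,0.03,0,0,0]
    - [-1,0.036,0,0,0]
    - [-1,0.039,0,0,0]
    - [-1,0.039,0,0,0]

```text
time_s: 35.78
tool_pos: [0.5144, 0.3273, 0.1044]
tool_rot: [140.6, 90.0, -126.4]
force: [0.5, -0.2, -2.4]
grip_width: 0.0359
```

```bash
python3 - <<'E'
from h import *
go(); lid()
E
```

```text
t 35.775 p [0.5144 0.3273 0.1044] ang 92.98 w 0.03586260946819725 F [ 0.5 -0.2 -2.4]
side 1227 slope [ 0.    -0.002] disc top rel -0.0275 centre rel (bbox) [ 0.0017 -0.0079] circle [ 0.0029 -0.0013] 0.0851
top 1156 slope [-0.    -0.003] disc top rel -0.0271 centre rel (bbox) [ 0.002  -0.0182] circle [ 0.0026 -0.0013] 0.084
```

Emit:
step_arm:
  deltas:
    - [-1,0.002,0,0,0]
    - [-1,0.002,0,0,0]
    - [0.3,0.002,0,0,0]
    - [0.3,0.002,0,0,0]
    - [0.3,0.002,0,0,0]
    - [0.3,0.002,0,0,0]
    - [0.3,-0.04,0,0,0]
    - [0.3,-0.09,0,0,0]
    - [0.3,-0.15,0,0,0]
    - [0.3,-0.15,0,-0.05,0]
    - [0.3,-0.15,0.0,-0.1,0]
    - [0.3,-0.15,0,-0.1,0]

```text
time_s: 37.38
tool_pos: [0.521, 0.2221, 0.2552]
tool_rot: [-138.5, 89.9, -46.0]
force: [-0.1, 1.0, 0.6]
grip_width: 0.0563
```

```bash
python3 - <<'E'
from h import *
go(); ims=[]
for c in ('top','side'):
    im,d=read_camera(c); P=cloud(c,d); ims.append(im)
    C=im.astype(int)
    k=(d>0)&(np.hypot(P[...,0]-.517,P[...,1]-.326)<.1)&(P[...,2]>.068)&(P[...,2]<.086)&(C.max(-1)-C.min(-1)<50); q=P[k]
    A=np.c_[q[:,:2],np.ones(len(q))]; s,*_=np.linalg.lstsq(A,q[:,2],rcond=None)
    print(c,len(q),'lid slope',s[:2].round(3),'z',q[:,2].mean().round(4),cv2.minEnclosingCircle(q[:,:2].astype(np.float32)))
    print([(np.round(r['pixel']).tolist(),round(r['p'],2)) for r in regions_of(c,'foot0')])
    for t in ('tape','carton'):
        for r in regions_of(c,t)[:1]: q=P[r['pixels']&(d>0)]; print(t,np.median(q,0).round(3),np.percentile(q,[2,98],axis=0).round(3).tolist())
save('end.png',np.hstack([cv2.resize(i[60:320,140:520] if n==0 else i[60:320,180:480],(400,400)) for n,i in enumerate(ims)]))
E
```

```text
t 37.375 p [0.521  0.2221 0.2552] ang 92.53 w 0.05632340486750226 F [-0.1  1.   0.6]
top 71 lid slope [-0.051 -0.   ] z 0.0761 ((0.493326872587204, 0.255513459444046), 0.016258513554930687)
[([370.0, 161.0], 0.7), ([362.0, 285.0], 0.61), ([360.0, 155.0], 0.58), ([358.0, 116.0], 0.52), ([319.0, 256.0], 0.47)]
tape [ 0.718 -0.302  0.045] [[0.666, -0.353, -0.0], [0.76, -0.257, 0.053]]
carton [0.72  0.285 0.059] [[0.683, 0.234, 0.005], [0.764, 0.341, 0.065]]
side 1360 lid slope [0.001 0.006] z 0.076 ((0.515521764755249, 0.3251517415046692), 0.08542531728744507)
[([249.0, 220.0], 0.67), ([419.0, 232.0], 0.53), ([208.0, 264.0], 0.52)]
tape [ 0.713 -0.315  0.039] [[0.666, -0.357, 0.002], [0.758, -0.264, 0.049]]
carton [0.72  0.244 0.056] [[0.683, 0.23, 0.003], [0.761, 0.34, 0.062]]
```

View pics/end.png

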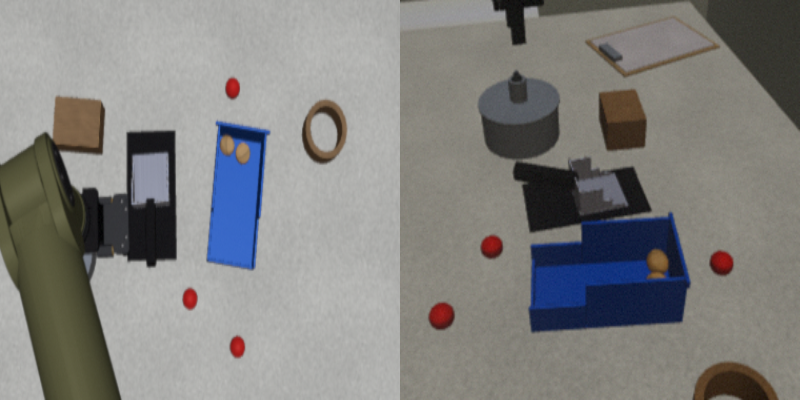

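```bash
python3 -c "
from h import *
print(env.sign_off())"
```

```text
the job is handed in; nothing more can be done
None
```

I scooped five feet out of the bin in one pass and tipped them into the tub. I then laid the scoop back on its mat, put the lid on over the rod, and handed the job in at about 37.5 s. Sign-off reports no verdict, so the checks below are my own.

**Last checks:**
- **Lid:** it sits flat on the rim, with a slope under 0.01 rad. Its top is at 76 mm, so its underside is about 70 mm above the tub's. It is about 1 mm off the tub's axis. This comes from the side camera; the arm hid the tub from the top camera.
- **Scoop:** it measured flat on the mat just after I let it go, with a slope of about 0.01–0.03 rad. It was still there in the final picture.
- **Feet:** I counted five in the tub before the lid went on, and two are still in the bin. The only others in view are the three red look-alikes, which I didn't touch.
- **Tape roll and carton:** both are where they started, to within a few millimetres.
- **Robot:** the gripper is open and clear of everything.

**What went wrong on the way:** my first two grips on the handle slipped upwards because they were too light. I set the scoop down again on its mat and gripped it with 60 N. The final foot detections from the side camera did not report the two feet in the bin, though they show in the pictures and the top camera found both.

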